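# Clear the strip-down tray of an injection pump

## Task

Clear the tipping pocket tray on the pump bench. First pick the two square-ended shafts out of their pockets and lay each one gently (not dropped) flat on the floor of the shallow steel pan, beside the cover that lies there and not on top of anything. Then lift the tray by its bar handle so that the two worn round rollers left in it roll off into the black scrap bin, and let the tray down again to level, leaving the other things on the bench where they are.

Things in the scene. Friction and masses are not known exactly. Their poses are not given: they have to be found in the camera images.
- long_shaft: steel shaft, 145 mm long along its y axis: round bar 20 mm in diameter between two square end blocks (28 x 28 mm, 16 mm along y). Origin at its centre, 14 mm above what it lies on. About 0.35 kg. Starts in one of the four tray pockets.
- short_shaft: the same but 115 mm long along y. Origin at its centre. Starts in another pocket.
- roller_a: worn steel roller: plain cylinder 28 mm in diameter, 62 mm long along its y axis. Origin at its centre. Starts in another pocket.
- roller_b: second roller, the same as roller_a. Starts in the remaining pocket.
- stand: fixed dark steel stand of the tipping tray. Origin on the bench under the tray's middle; x points along the tray to its open lip and the bin, y along the hinge. The level tray spans x -116 to 128, y -88 to 88 mm; its floor's top is at z 75 mm. Pockets 32 mm wide in x, running along y, are centred at x = 82, 26, -30, -86 mm, each between two ribs 4 mm wide, 3 mm high.
- tray_hinge (a point): middle of the tray's hinge axis, which runs along the stand's y, at stand x = 116, z = 70 mm. The aluminium tray has a rim 12 mm above its floor on three sides and none at the lip, which lies 12 mm beyond the hinge.
- tray (a joint): tilt of the tray about its hinge, rad: 0 level (resting), growing to 1.1 as the handle end is lifted. It falls back when let go. The rollers roll over the ribs from about 0.7; 0.95 empties it surely.
- tray_bar (a point): middle of the tray's bar handle: a round steel bar 12 mm in diameter, 100 mm long along the stand's y, 46 mm behind the tray's rear rim, at stand x = -162, z = 80 mm when level; 278 mm from the hinge axis. Open space below and on both sides of it. It turns with the tray.
- bin: fixed black scrap bin below the tray's lip, outside 180 (x) x 200 (y) mm, walls 4 mm: 50 mm high on the tray's side (-x), 80 mm at the sides, 140 mm at the far side. Origin at the centre of its underside.
- pan: fixed shallow steel pan, outside 200 (x) x 188 (y) mm, 30 mm high, walls and floor 4 mm. Origin at the centre of its underside.
- cover: bystander lying in the pan: aluminium cover 100 (x) x 32 (y) mm, 30 mm high, origin at the centre of its underside. It lies along the pan's x, close to the pan's +y wall.
- oil_can: bystander: upright grey can, 54 mm in diameter, 150 mm high, origin at the centre of its underside.
- jar: bystander: upright glass jar, 60 mm in diameter, 90 mm high, origin at the centre of its underside.
- spanner: bystander: steel spanner 170 mm long along x lying on the bench, origin under its middle.
- driver: bystander: screwdriver with a red handle, 200 mm long along x, lying on the bench, origin under its middle.

How it is judged:
On the way, in this order (a step that is already met when the one before it is completed fails the run):
1. both shafts lie flat on the floor of the pan while both rollers are still in the level tray (x of long_shaft in the frame of pan between -0.096 and 0.096 m and y of long_shaft in the frame of pan between -0.09 and 0.09 m and z of each of long_shaft, short_shaft in the frame of pan below 0.026 m and x of short_shaft in the frame of pan between -0.096 and 0.096 m and y of short_shaft in the frame of pan between -0.09 and 0.09 m and x of roller_a in the frame of stand between -0.116 and 0.128 m and y of roller_a in the frame of stand between -0.09 and 0.09 m and z of each of roller_a, roller_b in the frame of stand above 0.07 m and x of roller_b in the frame of stand between -0.116 and 0.128 m and y of roller_b in the frame of stand between -0.09 and 0.09 m and value of joint tray below 0.08 rad), for 0.2 s.
2. the tray is tipped by more than 0.7 rad (value of joint tray above 0.7 rad), for 0.1 s.
At the end, for the whole second after the job is handed in: Both shafts lie at rest inside the pan, flat on its floor (centres less than 26 mm above the pan's underside and within its walls), both rollers lie at rest inside the scrap bin, and the tray is down again to level (below 0.08 rad) (x of long_shaft in the frame of pan between -0.096 and 0.096 m and y of long_shaft in the frame of pan between -0.09 and 0.09 m and z of each of long_shaft, short_shaft in the frame of pan below 0.026 m and x of short_shaft in the frame of pan between -0.096 and 0.096 m and y of short_shaft in the frame of pan between -0.09 and 0.09 m and x of roller_a in the frame of bin between -0.088 and 0.088 m and y of roller_a in the frame of bin between -0.098 and 0.098 m and z of each of roller_a, roller_b in the frame of bin below 0.07 m and x of roller_b in the frame of bin between -0.088 and 0.088 m and y of roller_b in the frame of bin between -0.098 and 0.098 m and linear speed of each of long_shaft, short_shaft, roller_a, roller_b below 0.03 m/s and value of joint tray below 0.08 rad); the robot touches nothing.
It fails at once if a bystander (cover, oil can, jar, spanner, screwdriver) is moved by more than 25 mm or a can or jar tipped (distance of any of cover, oil_can, jar, spanner, driver from where it was at the start of the episode above 0.025 m or angle between any of oil_can, jar's own z axis and vertical above 0.35 rad).
It fails at once if a shaft is dropped or flung down: it moves faster than 0.6 m/s below 70 mm over the bench (a free fall of about 18 mm) ((linear speed of long_shaft above 0.6 m/s and height (world z) of long_shaft below 0.07 m) or (linear speed of short_shaft above 0.6 m/s and height (world z) of short_shaft below 0.07 m)).
It also fails if it takes over 72 s, if anything falls off the work surface, if the arm or the gripper's body presses on something with over 40 N, if the wrist force passes 120 N, or if a joint passes its speed limit or range.

## Robot

A 6-joint arm with a two-finger parallel gripper is mounted at the origin on the work surface. World frame = base frame: x ahead of the robot, y to its left, z up, the work surface at z = 0. Lengths are in m, angles in rad, forces in N, time in s.
With the tool pointing down it reaches from about 0.3 to 0.775 m from the base axis. Payload 14.6 kg.
Tool frame: the origin (TCP) lies at the centre of the arm's flange, where the gripper is bolted on; the fingertips stand 199 mm ahead of it and the grasp point (between the pads) lies ctrl.tcp_to_grasp ahead of it (ctrl.tcp_to_grasp is the distance from the TCP to the grasp point, in m); z points along the fingers, y is the line along which they close (so a half turn about z gives the same grasp; the last joint's range is limited). The gripper opens to 94 mm and grips with 3 to 60 N. Pads are 16 mm wide; open, the fingers measure 119 mm over their backs; the gripper's body (75 mm by 177 mm) begins 78 mm behind the grasp point.
Start: joints at [1.14, 0.3, 1.521, -0, 1.321, -0.067], TCP at [0.196, 0.514, 0.405] pointing down, gripper open.
Joint ranges: [-3.03, 3.03], [-0.79, 2.21], [0.23, 2.52], [-1.04, 4.18], [0, 3.07], [-2.55, 2.55]. Speed limits (rad/s): [2.22, 2.22, 2.57, 3.14, 3.14, 3.14].

## Interface

Orientations are given as [roll, pitch, yaw] about the fixed x, y, z axes, in that order (R = Rz(yaw) Ry(pitch) Rx(roll)).
In Python, from station import ctrl gives the robot as it stands. The module is installed in compiled form; this text tells all that it offers.
- The arm moves only by the shell command python3 -m jog 'ROWS' [OPENING] [FORCE]. ROWS is JSON, a list of rows, each a list of 6 numbers: the shift along the tool's x, y, z in cm, then the turn, a rotation vector about the tool's x, y, z in rad. In form: [[tx, ty, tz, ax, ay, az], ...]. A call has 1 to 8 rows; each row is the pose to reach, as a shift and turn from the pose commanded when the call began, along the tool's axes at that moment; what a row does not reach only later rows make up. A row lasts 1/10 s, in which the tool goes at most 50 mm and 8.59 degrees, less where a joint would pass 70% of its speed; a pose out of reach is approached as far as the arm can. A call with a gripper value outside its range is refused whole. OPENING is the opening in per cent of the stroke, from 0 (shut) to 100 (fully open), set as the call begins (- or left out, the last holds). The fingers move at their own pace and stop on an object; FORCE is the grip in N (left out, the last holds). Time passes only in rows, so rows that repeat a pose let the fingers close. It gives the time, the measured TCP pose, the force, the opening and the grip force at its end, in the units of the state.
- ctrl.get_obs(): the state, without advancing time (a new reading comes with each control period).
- ctrl.camera(name): name is "scene" or "side" or "wrist"; returns a dict with "img" (480x640x3 uint8, blue, green, red), "intrinsics" (3x3 intrinsics, pixels), "R" (3x3) and "t" (3): a world point X has camera coordinates R X + t. Camera axes: x right, y down, z forward; pixel columns grow to the right and rows downward; lengths in m; the calibration is good to about 2 mm. A picture is of the moment at which its call begins. There is no depth.
- ctrl.hand_in(): hands the job in; it is judged then, once.
The state is a dict: "time_s": time; "qpos": joint angles; "joint_vel": joint speeds; "tau": joint torques, N m; "ee_pos": TCP position; "eef_rot": TCP orientation; "force": force on the tool from outside, world axes, zero at the start; "moment": the same for the moment, N m; "grip_width": finger opening in m; "grip_force": force on a finger pad.
Only numpy, scipy, OpenCV 4.12 (cv2) and the standard library are available. Lean on these libraries where they do the work, as an engineer would, in place of code of your own. Each camera call takes 0.05 s, during which the arm holds its last target. There are 200 camera calls.

## Working session

There is one attempt and no reset: what is moved stays moved. The work goes in short steps, Python scripts to look and compute and a shell command to move; the robot and the scene stay as the last step left them, time stands still between calls to the robot, and variables do not carry over. Pictures are saved under pics/ and viewed, at most 10 in all, crops included, and the job is handed in when it is done.

```bash
mkdir -p pics; python3 - <<'E'
from station import ctrl
import cv2,numpy as np
o=ctrl.get_obs()
for k in("time_s","ee_pos","eef_rot","force","grip_width"):print(k,o[k])
print(ctrl.tcp_to_grasp)
for n in("scene","side"):
    c=ctrl.camera(n);cv2.imwrite(f"pics/{n}0.png",c["img"]);np.savez(f"{n}0.npz",**c)
    print(n,-c["R"].T@c["t"],c["R"][2])
E
```

```text
time_s 0.0
ee_pos [0.19569618 0.51396765 0.40406619]
eef_rot [-3.14039273e+00 -7.12779269e-05  2.77778901e+00]
force [-0.12044224 -0.35398061 -0.05488295]
grip_width 0.09411704963083686
0.1804
scene [1.04506057 0.40511404 0.54393805] [-0.57914554 -0.55855951 -0.59380276]
side [0.3015783  0.47607993 0.73316578] [ 0.31508233 -0.56943687 -0.75925278]
```

View pics/scene0.png

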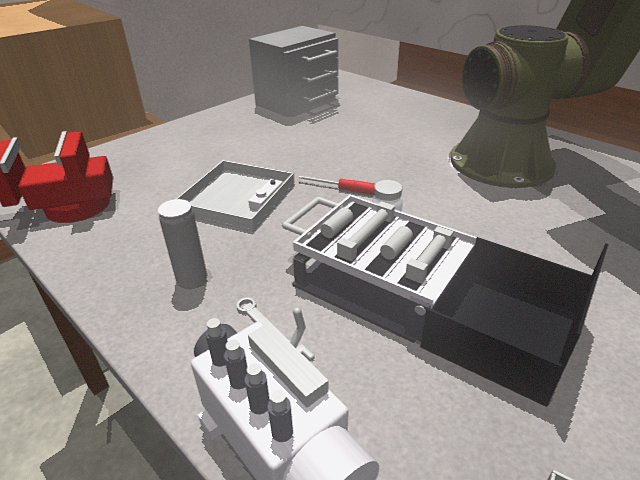

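View pics/side0.png

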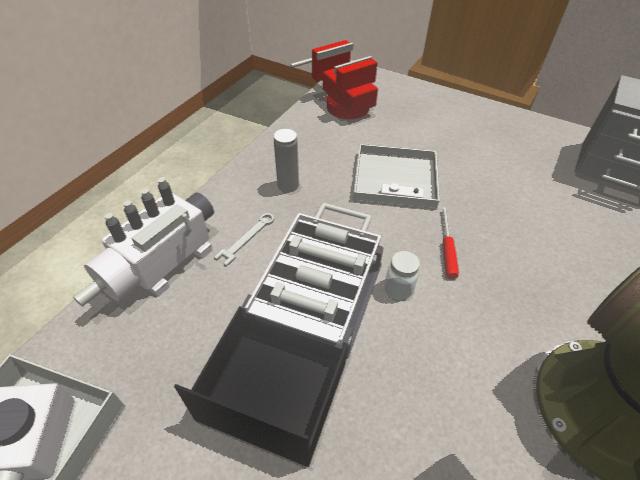

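The side view shows a roller nearest the handle (330,233), a shaft (328,253), a roller (314,276), and a shaft (303,299) near the lip. The pan is at (397,177) with the cover at (403,190), the jar at (403,272), the driver at (450,245) and the can at (286,160). I'll enlarge both views to get pixel positions.

```bash
python3 - <<'E'
import cv2
a=cv2.imread("pics/side0.png")[138:338,235:455];cv2.imwrite("pics/sidec.png",cv2.resize(a,None,fx=3,fy=3,interpolation=2))
a=cv2.imread("pics/scene0.png")[155:315,175:480];cv2.imwrite("pics/scenec.png",cv2.resize(a,None,fx=2.6,fy=2.6,interpolation=2))
E
```

```text
(no output)
```

View pics/sidec.png

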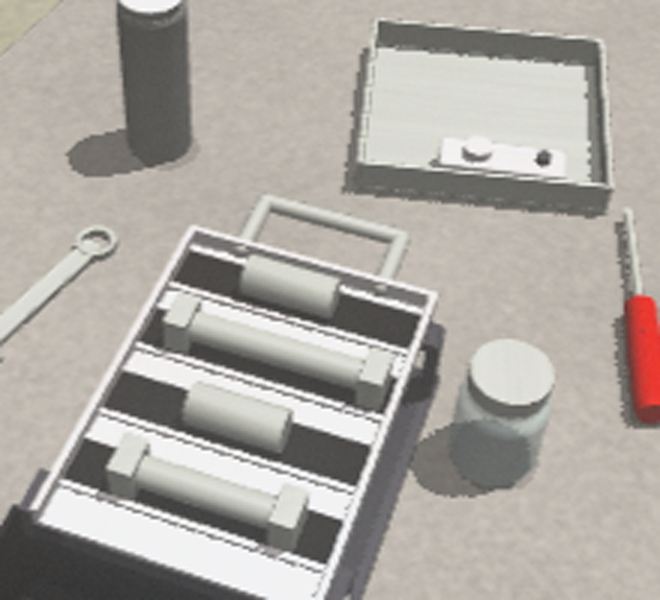

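View pics/scenec.png

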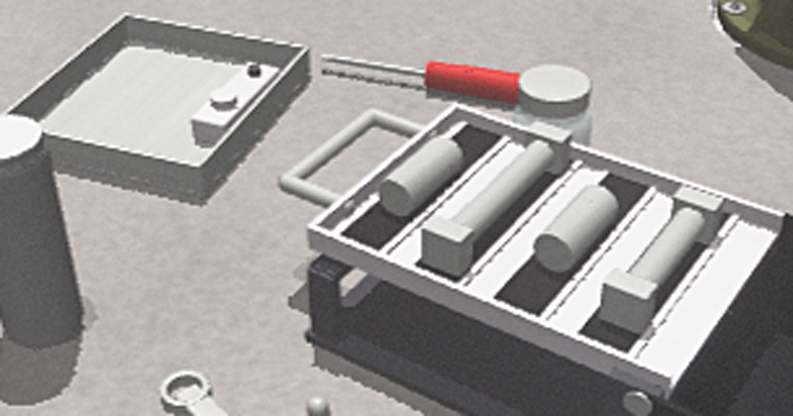

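```bash
cat > h.py <<'E'
import numpy as np
from scipy.optimize import least_squares
C={n:np.load(f"{n}0.npz") for n in("scene","side")}
def full(n,p): return np.array(p,float)/3+[235,138] if n=="side" else np.array(p,float)/2.6+[175,155]
def proj(n,X,c=None):
    c=c or C[n]; q=c["intrinsics"]@(c["R"]@X+c["t"]); return q[:2]/q[2]
def ray(n,uv,z,c=None):
    c=c or C[n]; o=-c["R"].T@c["t"]; d=c["R"].T@np.linalg.solve(c["intrinsics"],[*uv,1]); return o+d*(z-o[2])/d[2]
def w(p,X): c,s=np.cos(p[2]),np.sin(p[2]); return np.array([p[0]+c*X[0]-s*X[1],p[1]+s*X[0]+c*X[1],X[2]])
def loc(p,X): c,s=np.cos(p[2]),np.sin(p[2]); d=np.array(X[:2])-p[:2]; return np.array([c*d[0]+s*d[1],-s*d[0]+c*d[1]])
def fit(obs,x0):
    f=lambda p:np.concatenate([proj(n,w(p,X))-full(n,uv) for n,uv,X in obs])
    r=least_squares(f,x0,loss="soft_l1"); return r.x,r.fun.reshape(-1,2)
E
python3 - <<'E'
from h import *
np.set_printoptions(precision=4,suppress=True)
S=[("side",(193,228),(-.116,-.088,.087)),("side",(438,293),(-.116,.088,.087)),("side",(267,203),(-.162,-.05,.080)),("side",(404,239),(-.162,.05,.080)),
("scene",(457,105),(-.116,.088,.087)),("scene",(310,228),(-.116,-.088,.087)),("scene",(785,213),(.128,.088,.087)),("scene",(670,370),(.128,-.088,.087))]
a=ray("side",full("side",(193,228)),.087);b=ray("side",full("side",(438,293)),.087)
y=np.arctan2(*(b-a)[1::-1])-np.pi/2; m=(a+b)/2
st,r=fit(S,[m[0]+.116*np.cos(y),m[1]+.116*np.sin(y),y]);print("stand",st,"\n",r)
q=[ray("side",full("side",p),.030) for p in((375,19),(606,39),(611,187),(358,164))]
P=[("side",p,X) for p,X in zip(((375,19),(606,39),(611,187),(358,164)),((.1,-.094,.03),(-.1,-.094,.03),(-.1,.094,.03),(.1,.094,.03)))]
P+=[("scene",(127,14),(-.1,-.094,.03)),("scene",(309,47),(-.1,.094,.03)),("scene",(203,167),(.1,.094,.03))]
m=sum(q)/4;v=q[0]-q[1]
pn,r=fit(P,[m[0],m[1],np.arctan2(v[1],v[0])]);print("pan",pn,"\n",r)
for k,p1,p2 in(("long",(184,309),(376,363)),("short",(131,452),(289,501))):
    e=[ray("side",full("side",p),.103) for p in(p1,p2)]
    l=[loc(st,x) for x in e];print(k,*l,"len",np.linalg.norm(e[0]-e[1])+.016,"mid",(e[0]+e[1])/2,loc(st,(e[0]+e[1])/2))
for p in((442,137),(566,152),(562,176),(438,166)):print("cover",loc(pn,ray("side",full("side",p),.034)))
print("jar",ray("side",full("side",(512,372)),.09),ray("scene",full("scene",(556,86)),.09))
print("can",ray("side",full("side",(152,0)),.15),ray("scene",full("scene",(12,138)),.15))
np.savez("fit.npz",st=st,pn=pn); print("bar",w(st,(-.162,0,.08)))
E
```

```text
stand [ 0.5415  0.0477 -4.5477] 
 [[-0.2342 -0.8759]
 [ 0.5734  0.4087]
 [-0.0175 -0.1193]
 [-0.3918  0.136 ]
 [-0.346  -1.2808]
 [-0.6551 -1.2946]
 [ 0.2534 -0.3307]
 [ 0.7391  2.4008]]
pan [ 0.5457 -0.3463  0.3886] 
 [[-0.3593 -0.2518]
 [-0.4797  0.0768]
 [ 1.0829  0.8514]
 [-0.6175 -0.0464]
 [-0.4686 -0.9167]
 [ 0.9053 -0.4959]
 [-0.4882 -0.1748]]
long [-0.0313 -0.0586] [-0.0331  0.0681] len 0.14274146264270826 mid [0.5421 0.0151 0.103 ] [-0.0322  0.0048]
short [ 0.0807 -0.0454] [0.0795 0.0513] len 0.11275513753422114 mid [0.5255 0.1262 0.103 ] [0.0801 0.0029]
cover [0.0348 0.0573]
cover [-0.063   0.0607]
cover [-0.0593  0.0889]
cover [0.0365 0.0915]
jar [ 0.4069 -0.0425  0.09  ] [ 0.4116 -0.0387  0.09  ]
can [ 0.7607 -0.1826  0.15  ] [ 0.7639 -0.1827  0.15  ]
bar [ 0.5681 -0.1121  0.08  ]
```

```bash
cat >> h.py <<'E'
from scipy.spatial.transform import Rotation as Ro
def go(P,yaw,pitch=0):
    "shift (cm, tool axes) and rotvec from measured pose to grasp point P (world), tool down with yaw"
    from station import ctrl
    o=ctrl.get_obs(); R=Ro.from_euler("xyz",o["eef_rot"]); G=Ro.from_euler("xyz",[np.pi,0,yaw])
    t=np.array(P)-G.as_matrix()[:,2]*ctrl.tcp_to_grasp
    print(np.round(np.r_[R.inv().apply(t-o["ee_pos"])*100,(R.inv()*G).as_rotvec()],3),"t",o["time_s"],"F",np.round(o["force"],1))
F=np.load("fit.npz");st,pn=F["st"],F["pn"]
YS=st[2]+2*np.pi-np.pi/2; YP=pn[2]
E
python3 -c "
from h import *
go(w(st,(.081,.003,.18)),YS)"
```

```text
[-4.4570e+01 -2.4426e+01  4.3980e+00 -0.0000e+00  1.0000e-03  2.6130e+00] t 0.1 F [ 0.7 -0.2  0.5]
```

```bash
python3 -m jog '[[-4.5,-2.4,0.4,0,0,0.14],[-9,-4.9,0.8,0,0,0.28],[-13.5,-7.3,1.2,0,0,0.42],[-18,-9.8,1.6,0,0,0.56],[-22.5,-12.2,2,0,0,0.7],[-27,-14.6,2.4,0,0,0.84],[-31.5,-17,2.8,0,0,0.98],[-36,-19.5,3.2,0,0,1.12]]' 43 20; python3 -c "
from h import *
go(w(st,(.081,.003,.18)),YS)"
```

```text
time_s: 0.9
ee_pos: [0.4568, 0.21, 0.3733]
eef_rot: [-3.142, 0.0, 1.652]
force: [0.2, 0.6, 0.5]
grip_width: 0.0404
grip_force: 0.0
[-8.817  6.15   1.287 -0.     0.     1.487] t 0.9 F [0.2 0.6 0.5]
```

```bash
python3 -m jog '[[-2.2,1.5,0.3,0,0,0.14],[-4.4,3,0.6,0,0,0.28],[-6.6,4.5,0.9,0,0,0.42],[-8.8,6.1,1.3,0,0,0.56],[-8.8,6.1,1.3,0,0,0.7],[-8.8,6.1,1.3,0,0,0.84],[-8.8,6.1,1.3,0,0,0.98],[-8.8,6.1,1.3,0,0,1.12]]'; python3 -c "
from h import *
go(w(st,(.081,.003,.16)),YS)"
```

```text
time_s: 1.7
ee_pos: [0.5243, 0.1293, 0.3601]
eef_rot: [-3.141, 0.001, 0.532]
force: [0.4, -0.5, 0.1]
grip_width: 0.0406
grip_force: 0.0
[-2.800e-02  2.470e-01  1.969e+00 -0.000e+00  1.000e-03  3.670e-01] t 1.7 F [ 0.4 -0.5  0.1]
```

```bash
python3 -m jog '[[0,0.2,0.5,0,0,0.14],[0,0.25,1,0,0,0.28],[0,0.25,1.5,0,0,0.367],[0,0.25,2,0,0,0.367],[0,0.25,2,0,0,0.367]]'; python3 - <<'E'
from h import *
from station import ctrl
import cv2
go(w(st,(.081,.003,.099)),YS)
c=ctrl.camera("wrist");cv2.imwrite("pics/w1.png",c["img"]);np.savez("wrist1.npz",**c)
print(proj("w",w(st,(.082,0,.099)),c))
E
```

```text
time_s: 2.2
ee_pos: [0.5255, 0.1272, 0.3397]
eef_rot: [3.142, 0.001, 0.174]
force: [-0.7, 0.4, -0.3]
grip_width: 0.0404
grip_force: 0.0
[-1.300e-02  1.300e-02  6.025e+00  0.000e+00  1.000e-03  9.000e-03] t 2.2 F [-0.7  0.4 -0.3]
[317.46101015 261.52197804]
```

View pics/w1.png

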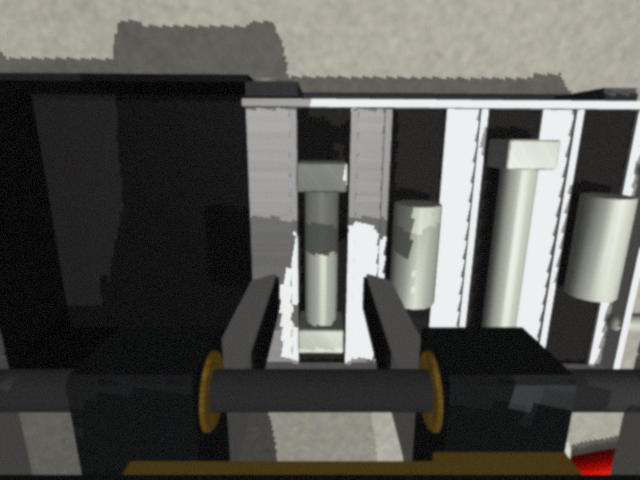

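The wrist view shows the short shaft's bar at column ~321, midway between the fingertips (265 and 380), aligned with the view. Descending now.

```bash
python3 -m jog '[[0,0,1.5,0,0,0.01],[0,0,3,0,0,0.01],[0,0,4.5,0,0,0.01],[0,0,5.5,0,0,0.01],[0,0,6,0,0,0.01],[0,0,6,0,0,0.01]]' && python3 -m jog '[[0,0,0,0,0,0],[0,0,0,0,0,0],[0,0,0,0,0,0],[0,0,0,0,0,0],[0,0,0,0,0,0]]' 0 30
```

```text
time_s: 2.85
ee_pos: [0.5256, 0.1273, 0.2802]
eef_rot: [3.142, 0.001, 0.161]
force: [-0.8, 0.1, -0.2]
grip_width: 0.0405
grip_force: 0.0
time_s: 3.35
ee_pos: [0.5257, 0.1273, 0.2809]
eef_rot: [3.141, -0.001, 0.161]
force: [-0.0, -0.6, 4.5]
grip_width: 0.0193
grip_force: 30.0
```

```bash
python3 -m jog '[[0,0,-1,0,0,0],[0,0,-3,0,0,0],[0,0,-6,0,0,0],[0,0,-9,0,0,0],[0,0,-10,0,0,0]]'; python3 -c "
from h import *
go(w(pn,(0,-.058,.19)),YP)"
```

```text
time_s: 3.85
ee_pos: [0.5256, 0.1273, 0.3834]
eef_rot: [-3.141, -0.004, 0.161]
force: [-0.0, 0.7, -5.3]
grip_width: 0.019
grip_force: 30.0
[-4.2920e+00  5.2719e+01  1.2790e+00  0.0000e+00 -4.0000e-03 -2.2800e-01] t 3.85 F [-0.   0.7 -5.3]
```

```bash
python3 -m jog '[[-0.2,2.5,0,0,0,-0.02],[-0.5,6.5,0,0,0,-0.04],[-0.9,11,0,0,0,-0.06],[-1.2,15.5,0,0,0,-0.08],[-1.6,20,0,0,0,-0.1],[-2,24.5,0,0,0,-0.12],[-2.4,29,0.2,0,0,-0.14],[-2.7,33.5,0.4,0,0,-0.16]]';python3 -m jog '[[-0.4,4.5,0.2,0,0,-0.02],[-0.8,9,0.4,0,0,-0.04],[-1.2,13.5,0.6,0,0,-0.06],[-1.5,17,0.8,0,0,-0.06],[-1.5,19,0.9,0,0,-0.06],[-1.5,19,0.9,0,0,-0.06]]'; python3 -c "
from h import *
go(w(pn,(0,-.058,.10)),YP)"
```

```text
time_s: 4.65
ee_pos: [0.5522, -0.2095, 0.3754]
eef_rot: [-3.14, 0.001, 0.322]
force: [0.8, 0.7, -4.9]
grip_width: 0.0195
grip_force: 30.0
time_s: 5.25
ee_pos: [0.598, -0.3952, 0.3647]
eef_rot: [-3.139, 0.002, 0.378]
force: [-0.6, -0.3, -4.9]
grip_width: 0.0189
grip_force: 30.0
[-2.979e+00 -6.600e-01  8.432e+00 -2.000e-03  2.000e-03 -1.000e-02] t 5.25 F [-0.6 -0.3 -4.9]
```

```bash
python3 -m jog '[[-1.5,-0.3,1,0,0,-0.01],[-3,-0.7,3,0,0,-0.01],[-3,-0.7,5.5,0,0,-0.01],[-3,-0.7,7.5,0,0,-0.01],[-3,-0.7,8.4,0,0,-0.01],[-3,-0.7,8.4,0,0,-0.01]]'; python3 - <<'E'
from h import *
from station import ctrl
import cv2
go(w(pn,(0,-.058,.029)),YP)
c=ctrl.camera("side");cv2.imwrite("pics/s2.png",cv2.resize(c["img"][100:240,300:480],None,fx=4,fy=4))
E
```

```text
time_s: 5.85
ee_pos: [0.5677, -0.3968, 0.2818]
eef_rot: [-3.139, 0.001, 0.391]
force: [-0.1, 0.4, -5.0]
grip_width: 0.0192
grip_force: 30.0
[-1.180e-01  3.050e-01  7.241e+00 -3.000e-03  1.000e-03  3.000e-03] t 5.85 F [-0.1  0.4 -5. ]
```

View pics/s2.png

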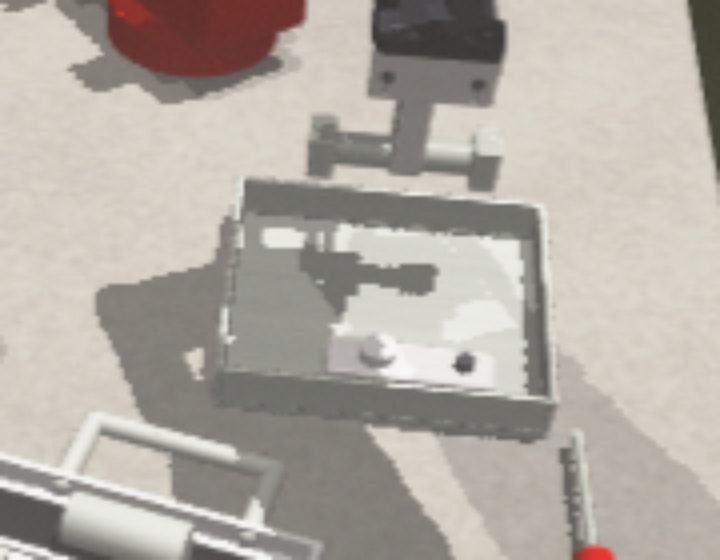

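The picture shows the short shaft held level above the pan (ends at crop (322,150) and (487,157)), with the vise base around (190,70). I'll check the vise clearance before lowering.

```bash
python3 -c "
from h import *
for p in((347,119),(328,112),(374,112)):print(loc(pn,ray('side',p,0)))
for p in((377,88),(376,62)):print(loc(pn,ray('side',p,.1)))"
```

```text
[ 0.14604568 -0.24821058]
[ 0.20529426 -0.27570086]
[ 0.0697913  -0.29633097]
[ 0.06996218 -0.25754495]
[ 0.07995614 -0.40298569]
```

```bash
python3 -m jog '[[-0.1,0.3,1.5,0,0,0],[-0.1,0.3,3.3,0,0,0],[-0.1,0.3,5,0,0,0],[-0.1,0.3,6.2,0,0,0],[-0.1,0.3,6.7,0,0,0],[-0.1,0.3,6.9,0,0,0],[-0.1,0.3,7.05,0,0,0],[-0.1,0.3,7.1,0,0,0]]'; python3 -m jog '[[0,0,0.1,0,0,0],[0,0,0.2,0,0,0],[0,0,0.2,0,0,0]]'
```

```text
time_s: 6.7
ee_pos: [0.5681, -0.4006, 0.2131]
eef_rot: [3.141, -0.001, 0.391]
force: [0.0, -0.4, -5.4]
grip_width: 0.0193
grip_force: 30.0
time_s: 7.0
ee_pos: [0.568, -0.4006, 0.2105]
eef_rot: [3.142, -0.0, 0.391]
force: [-0.7, -0.3, -4.3]
grip_width: 0.0193
grip_force: 30.0
```

```bash
python3 -m jog '[[0,0,0.1,0,0,0],[0,0,0.1,0,0,0],[0,0,0.2,0,0,0],[0,0,0.2,0,0,0]]'
```

```text
time_s: 7.4
ee_pos: [0.5681, -0.4006, 0.21]
eef_rot: [3.141, -0.0, 0.391]
force: [-7.0, 5.4, 10.5]
grip_width: 0.0189
grip_force: 30.0
```

Contact with the pan floor shows as an upward force of +10.5 N against −5 N before. Releasing.

```bash
python3 -m jog '[[0,0,0,0,0,0],[0,0,0,0,0,0],[0,0,0,0,0,0]]' 36; python3 -m jog '[[0,0,-2,0,0,0],[0,0,-5,0,0,0],[0,0,-9,0,0,0],[0,0,-13,0,0,0],[0,0,-16,0,0,0],[0,0,-16,0,0,0]]' 43; python3 -c "
from h import *
go(w(st,(-.031,.004,.16)),YS)"
```

```text
time_s: 7.7
ee_pos: [0.5681, -0.4006, 0.2086]
eef_rot: [3.141, -0.0, 0.391]
force: [0.4, 0.2, -0.4]
grip_width: 0.0337
grip_force: 0.0
time_s: 8.3
ee_pos: [0.5681, -0.4006, 0.3738]
eef_rot: [3.135, -0.004, 0.391]
force: [0.5, 1.0, -0.3]
grip_width: 0.0405
grip_force: 0.0
[ 1.3526e+01 -3.9550e+01  3.1190e+00  6.0000e-03 -5.0000e-03  2.2600e-01] t 8.3 F [ 0.5  1.  -0.3]
```

```bash
python3 -m jog '[[0.8,-2.5,0,0,0,0.03],[2.2,-6.5,0,0,0,0.06],[3.7,-10.8,0,0,0,0.09],[5.2,-15.2,0,0,0,0.12],[6.7,-19.6,0,0,0,0.15],[8.2,-24,0,0,0,0.18],[9.7,-28.4,0.6,0,0,0.21],[11.2,-32.7,1.2,0,0,0.226]]';  python3 -c "
from h import *
go(w(st,(-.031,.004,.16)),YS)"
```

```text
time_s: 9.1
ee_pos: [0.5464, -0.0537, 0.3556]
eef_rot: [-3.141, 0.0, 0.164]
force: [0.0, 0.0, 0.0]
grip_width: 0.0408
grip_force: 0.0
[ 7.710e-01 -6.983e+00  1.525e+00 -0.000e+00  0.000e+00 -1.000e-03] t 9.1 F [0. 0. 0.]
```

```bash
python3 -m jog '[[0.4,-3.5,0.5,0,0,0],[0.7,-6.5,1,0,0,0],[0.75,-7,1.5,0,0,0],[0.75,-7,1.5,0,0,0],[0.75,-7,1.5,0,0,0]]';  python3 - <<'E'
from h import *
from station import ctrl
import cv2
go(w(st,(-.031,.004,.099)),YS)
a=ctrl.camera("wrist")["img"];b=ctrl.camera("side")["img"][130:240,330:470]
cv2.imwrite("pics/w2.png",np.hstack([cv2.resize(a,(400,300)),cv2.resize(b,(382,300),interpolation=2)]))
E
```

```text
time_s: 9.6
ee_pos: [0.543, 0.0139, 0.3412]
eef_rot: [3.142, 0.0, 0.164]
force: [0.3, 0.1, 1.0]
grip_width: 0.0405
grip_force: 0.0
[ 0.008 -0.257  6.177  0.     0.    -0.   ] t 9.6 F [0.3 0.1 1. ]
```

View pics/w2.png

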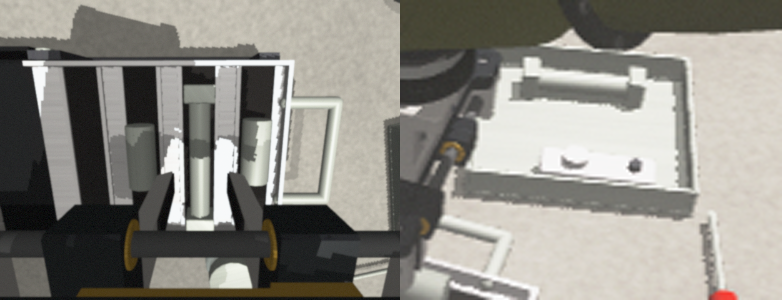

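The short shaft lies flat along the pan's far wall (crop 530–645, 85). The long shaft's bar (column 200) is centred between the fingers (155 and 245), so I'm descending on it.

```bash
python3 -m jog '[[0,-0.2,1.5,0,0,0],[0,-0.2,3,0,0,0],[0,-0.2,4.5,0,0,0],[0,-0.2,5.6,0,0,0],[0,-0.2,6.1,0,0,0],[0,-0.2,6.1,0,0,0]]' && python3 -m jog '[[0,0,0,0,0,0],[0,0,0,0,0,0],[0,0,0,0,0,0],[0,0,0,0,0,0],[0,0,0,0,0,0]]' 0 30; python3 -m jog '[[0,0,-1,0,0,0],[0,0,-3,0,0,0],[0,0,-6,0,0,0],[0,0,-9,0,0,0],[0,0,-10,0,0,0]]'; python3 -c "
from h import *
go(w(pn,(0,-.008,.19)),YP)"
```

```text
time_s: 10.3
ee_pos: [0.5426, 0.0163, 0.2801]
eef_rot: [-3.141, 0.001, 0.164]
force: [0.3, -1.0, 0.1]
grip_width: 0.0406
grip_force: 0.0
time_s: 10.8
ee_pos: [0.5427, 0.0166, 0.281]
eef_rot: [3.141, -0.001, 0.165]
force: [-1.2, -2.5, 4.8]
grip_width: 0.0189
grip_force: 30.0
time_s: 11.3
ee_pos: [0.5426, 0.0169, 0.3834]
eef_rot: [3.141, -0.004, 0.165]
force: [0.2, 0.2, -4.0]
grip_width: 0.0192
grip_force: 30.0
[-5.4830e+00  3.6649e+01  1.2950e+00  1.0000e-03 -3.0000e-03 -2.2400e-01] t 11.3 F [ 0.2  0.2 -4. ]
```

```bash
python3 -m jog '[[-0.4,2.5,0,0,0,-0.03],[-1,6.5,0,0,0,-0.06],[-1.6,10.8,0,0,0,-0.09],[-2.3,15.2,0.2,0,0,-0.12],[-3,19.6,0.4,0,0,-0.15],[-3.6,24,0.6,0,0,-0.18],[-4.3,28.4,0.8,0,0,-0.21],[-4.9,32.7,1,0,0,-0.224]]';python3 -m jog '[[-0.5,3,0.2,0,0,0],[-0.5,4,0.3,0,0,0],[-0.5,4,0.3,0,0,0],[-0.5,4,0.3,0,0,0]]'; python3 -c "
from h import *
go(w(pn,(0,-.008,.029)),YP)"
```

```text
time_s: 12.1
ee_pos: [0.5475, -0.3157, 0.3691]
eef_rot: [-3.14, 0.001, 0.39]
force: [1.1, -0.2, -5.1]
grip_width: 0.0188
grip_force: 30.0
time_s: 12.5
ee_pos: [0.5586, -0.3518, 0.3668]
eef_rot: [-3.14, 0.001, 0.39]
force: [-0.5, 0.8, -4.4]
grip_width: 0.0192
grip_force: 30.0
[-9.7700e-01 -1.8200e-01  1.5737e+01 -1.0000e-03  1.0000e-03  1.0000e-03] t 12.5 F [-0.5  0.8 -4.4]
```

```bash
python3 -m jog '[[-0.5,-0.1,2,0,0,0],[-1,-0.2,5,0,0,0],[-1,-0.2,8,0,0,0],[-1,-0.2,10.5,0,0,0],[-1,-0.2,12.5,0,0,0],[-1,-0.2,13.8,0,0,0],[-1,-0.2,14.5,0,0,0],[-1,-0.2,14.8,0,0,0]]'; python3 -m jog '[[0,0,0.2,0,0,0],[0,0,0.4,0,0,0],[0,0,0.5,0,0,0],[0,0,0.5,0,0,0]]'
```

```text
time_s: 13.3
ee_pos: [0.5486, -0.3543, 0.2195]
eef_rot: [3.142, -0.0, 0.389]
force: [0.4, 0.7, -5.5]
grip_width: 0.0193
grip_force: 30.0
time_s: 13.7
ee_pos: [0.5484, -0.3548, 0.2147]
eef_rot: [3.141, -0.0, 0.389]
force: [-0.5, 0.4, -4.1]
grip_width: 0.0193
grip_force: 30.0
```

```bash
python3 -m jog '[[0,0,0.2,0,0,0],[0,0,0.35,0,0,0],[0,0,0.45,0,0,0],[0,0,0.55,0,0,0],[0,0,0.6,0,0,0],[0,0,0.6,0,0,0]]'
```

```text
time_s: 14.3
ee_pos: [0.5484, -0.3548, 0.21]
eef_rot: [3.142, 0.0, 0.389]
force: [-6.9, 5.7, 14.2]
grip_width: 0.0193
grip_force: 30.0
```

Contact with the floor is confirmed. I'll release, rise and head for the bar.

```bash
python3 -m jog '[[0,0,0,0,0,0],[0,0,0,0,0,0],[0,0,0,0,0,0]]' 36; python3 -m jog '[[0,0,-2,0,0,0],[0,0,-5,0,0,0],[0,0,-9,0,0,0],[0,0,-13,0,0,0],[0,0,-14,0,0,0],[0,0,-14,0,0,0]]'; python3 -c "
from h import *
go(w(st,(-.162,0,.15)),YS)"
```

```text
time_s: 14.6
ee_pos: [0.5485, -0.3549, 0.2086]
eef_rot: [3.141, -0.0, 0.389]
force: [0.5, 0.2, -0.6]
grip_width: 0.0333
grip_force: 0.0
time_s: 15.2
ee_pos: [0.5485, -0.3548, 0.35]
eef_rot: [3.139, -0.002, 0.389]
force: [-0.6, 0.8, -1.5]
grip_width: 0.034
grip_force: 0.0
[ 1.1012e+01 -2.1712e+01  1.9250e+00  2.0000e-03 -2.0000e-03  2.2400e-01] t 15.2 F [-0.6  0.8 -1.5]
```

```bash
python3 -m jog '[[1.4,-2.7,0,0,0,0.04],[3.3,-6.5,0,0,0,0.09],[5.3,-10.5,0.5,0,0,0.14],[7.3,-14.5,1,0,0,0.19],[9.3,-18.4,1.5,0,0,0.224],[11,-21.7,1.9,0,0,0.224],[11,-21.7,1.9,0,0,0.224]]';  python3 - <<'E'
from h import *
from station import ctrl
import cv2
go(w(st,(-.162,0,.08)),YS)
a=ctrl.camera("wrist")["img"];b=ctrl.camera("scene")["img"][150:290,170:350]
cv2.imwrite("pics/w3.png",np.hstack([cv2.resize(a,(400,300)),cv2.resize(b,(386,300),interpolation=2)]))
E
```

```text
time_s: 15.9
ee_pos: [0.5679, -0.1085, 0.3269]
eef_rot: [-3.14, 0.003, 0.169]
force: [-0.0, 0.0, 0.6]
grip_width: 0.0338
grip_force: 0.0
[-2.200e-02  3.800e-01  6.651e+00 -2.000e-03  3.000e-03  4.000e-03] t 15.9 F [-0.   0.   0.6]
```

View pics/w3.png

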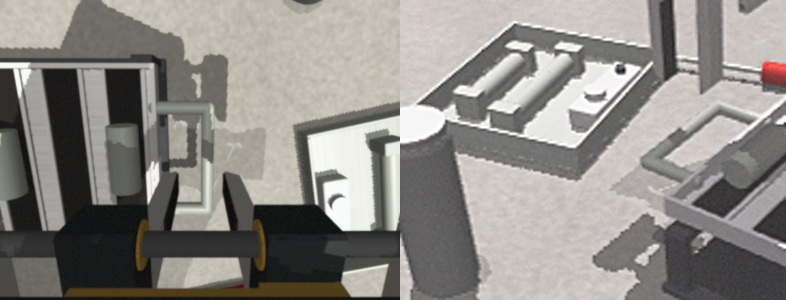

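Both shafts lie flat side by side in the pan, clear of the cover. The bar (column 208) is between the fingers (165 and 237), slightly to +y as computed. Descending and gripping it.

```bash
python3 -m jog '[[0,0.4,1,0,0,0],[0,0.4,3,0,0,0],[0,0.4,5,0,0,0],[0,0.4,6.2,0,0,0],[0,0.4,6.6,0,0,0],[0,0.4,6.6,0,0,0]]' && python3 -m jog '[[0,0,0,0,0,0],[0,0,0,0,0,0],[0,0,0,0,0,0],[0,0,0,0,0,0],[0,0,0,0,0,0]]' 0 40; python3 - <<'E'
from h import *
from station import ctrl
p0=np.array([-.278,.010]);
for th in np.arange(0,1.06,.1):
    c,s=np.cos(th),np.sin(th); d=np.array([c*p0[0]+s*p0[1],-s*p0[0]+c*p0[1]])-p0
    print(round(th,2),"ty",round(-d[0]*100,2),"tz",round(-d[1]*100,2))
go(w(st,(-.162,0,.08)),YS)
E
```

```text
time_s: 16.6
ee_pos: [0.5686, -0.1168, 0.263]
eef_rot: [-3.141, 0.001, 0.164]
force: [-0.0, 0.1, 0.6]
grip_width: 0.0343
grip_force: 0.0
time_s: 17.1
ee_pos: [0.5686, -0.1147, 0.2641]
eef_rot: [-3.138, -0.0, 0.165]
force: [-3.5, 15.5, 6.5]
grip_width: 0.011
grip_force: 40.0
0.0 ty -0.0 tz -0.0
0.1 ty -0.24 tz -2.77
0.2 ty -0.75 tz -5.5
0.3 ty -1.54 tz -8.17
0.4 ty -2.58 tz -10.75
0.5 ty -3.88 tz -13.21
0.6 ty -5.42 tz -15.52
0.7 ty -7.18 tz -17.67
0.8 ty -9.15 tz -19.64
0.9 ty -11.3 tz -21.4
1.0 ty -13.62 tz -22.93
[-0.01  -0.257  0.371 -0.003 -0.     0.001] t 17.1 F [-3.5 15.5  6.5]
```

```bash
python3 -m jog '[[0,-0.3,-0.5,0,0,0],[0,-0.4,-1.4,0,0,0],[0,-0.55,-2.77,0,0,0],[0,-0.75,-4.1,0,0,0],[0,-1.05,-5.5,0,0,0],[0,-1.4,-6.85,0,0,0],[0,-1.8,-8.17,0,0,0],[0,-2.3,-9.5,0,0,0]]'; python3 -c "
from h import *
go(w(st,(-.162,0,.08)),YS)"
```

```text
time_s: 17.9
ee_pos: [0.5649, -0.094, 0.3594]
eef_rot: [3.139, -0.001, 0.164]
force: [4.5, -6.2, -3.2]
grip_width: 0.0112
grip_force: 40.0
[ 9.000e-03  1.820e+00  9.904e+00  2.000e-03 -1.000e-03 -0.000e+00] t 17.9 F [ 4.5 -6.2 -3.2]
```

```bash
python3 -m jog '[[0,-0.55,-1.25,0,0,0],[0,-1.2,-2.5,0,0,0],[0,-1.85,-3.71,0,0,0],[0,-2.6,-4.9,0,0,0],[0,-3.4,-6.02,0,0,0],[0,-4.25,-7.1,0,0,0],[0,-5.15,-8.17,0,0,0],[0,-6.1,-9.2,0,0,0]]'; python3 -c "
from h import *
go(w(st,(-.162,0,.08)),YS)"
```

```text
time_s: 18.7
ee_pos: [0.5546, -0.0345, 0.4528]
eef_rot: [3.136, -0.003, 0.163]
force: [1.9, -13.4, 6.4]
grip_width: 0.011
grip_force: 40.0
[ 1.100e-02  7.771e+00  1.928e+01  5.000e-03 -3.000e-03 -2.000e-03] t 18.7 F [  1.9 -13.4   6.4]
```

```bash
python3 -m jog '[[0,-1,-0.95,0,0,0],[0,-2.05,-1.85,0,0,0],[0,-3.15,-2.7,0,0,0],[0,-4.3,-3.5,0,0,0],[0,-5.4,-4.2,0,0,0],[0,-5.4,-4.2,0,0,0],[0,-5.4,-4.2,0,0,0],[0,-5.4,-4.2,0,0,0]]'; python3 -m jog '[[0,0,0,0,0,0],[0,0,0,0,0,0],[0,0,0,0,0,0],[0,0,0,0,0,0]]'; python3 - <<'E'
from h import *
from station import ctrl
import cv2
go(w(st,(-.162,0,.08)),YS)
a=ctrl.camera("side")["img"][180:470,150:460];b=ctrl.camera("scene")["img"][130:420,250:640]
cv2.imwrite("pics/t4.png",np.hstack([cv2.resize(a,(400,374)),cv2.resize(b,(400,297)) if 0 else cv2.copyMakeBorder(cv2.resize(b,(400,297)),0,77,0,0,0)]))
E
```

```text
time_s: 19.5
ee_pos: [0.5453, 0.0185, 0.4963]
eef_rot: [3.135, -0.006, 0.163]
force: [-3.2, -16.3, 21.8]
grip_width: 0.0107
grip_force: 40.0
time_s: 19.9
ee_pos: [0.5454, 0.0184, 0.4963]
eef_rot: [3.136, -0.006, 0.163]
force: [-3.0, -16.1, 21.6]
grip_width: 0.011
grip_force: 40.0
[-9.0000e-03  1.3104e+01  2.3669e+01  6.0000e-03 -6.0000e-03 -2.0000e-03] t 19.9 F [ -3.  -16.1  21.6]
```

View pics/t4.png

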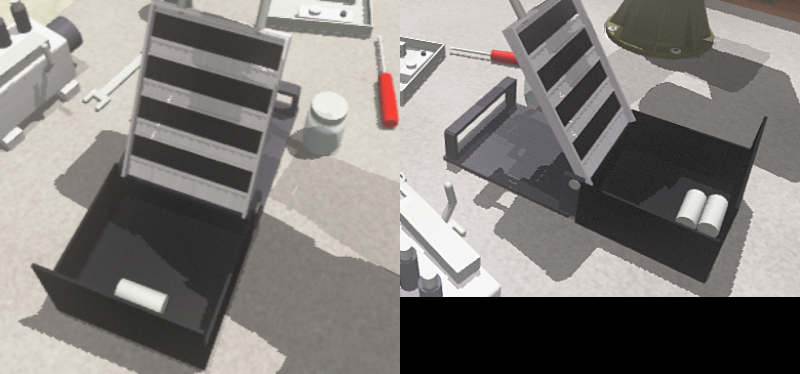

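Both rollers are in the bin (right view, 690 and 713, ~210) and the tray is empty. Lowering along the same arc.

```bash
python3 -m jog '[[0,1.05,0.7,0,0,0],[0,2.2,1.5,0,0,0],[0,3.3,2.35,0,0,0],[0,4.35,3.25,0,0,0],[0,5.4,4.2,0,0,0],[0,6.3,5.2,0,0,0],[0,7.2,6.3,0,0,0],[0,8.1,7.4,0,0,0]]' | grep -E 'ee_pos|^force'; python3 -m jog '[[0,0.8,1.1,0,0,0],[0,1.52,2.3,0,0,0],[0,2.2,3.5,0,0,0],[0,2.82,4.75,0,0,0],[0,3.4,6.05,0,0,0],[0,3.87,7.35,0,0,0],[0,4.3,8.65,0,0,0],[0,4.65,10,0,0,0]]'| grep -E 'ee_pos|^force'; python3 -m jog '[[0,0.3,1.3,0,0,0],[0,0.5,2.6,0,0,0],[0,0.65,3.8,0,0,0],[0,0.7,4.6,0,0,0],[0,0.75,5.1,0,0,0],[0,0.75,5.3,0,0,0],[0,0.75,5.4,0,0,0]]'
```

```text
ee_pos: [0.5592, -0.0615, 0.4201]
force: [2.1, -7.1, 4.6]
ee_pos: [0.5671, -0.1065, 0.3188]
force: [4.0, -5.0, 0.6]
time_s: 22.3
ee_pos: [0.5684, -0.1137, 0.2647]
eef_rot: [3.14, -0.002, 0.165]
force: [3.4, -5.6, -0.3]
grip_width: 0.0108
grip_force: 40.0
```

```bash
python3 -m jog '[[0,0,0,0,0,0],[0,0,0,0,0,0],[0,0,0,0,0,0],[0,0,0,0,0,0]]' 36; python3 -m jog '[[0,0,-2,0,0,0],[0,0,-5,0,0,0],[0,0,-9,0,0,0],[0,0,-13,0,0,0],[0,0,-15,0,0,0],[0,0,-15,0,0,0],[0,0,-15,0,0,0]]';  python3 - <<'E'
from station import ctrl
import cv2
cv2.imwrite("pics/e.png",ctrl.camera("scene")["img"])
E
```

```text
time_s: 22.7
ee_pos: [0.5681, -0.1132, 0.2646]
eef_rot: [-3.142, 0.0, 0.165]
force: [0.3, -0.4, -0.2]
grip_width: 0.0335
grip_force: 0.0
time_s: 23.4
ee_pos: [0.568, -0.1132, 0.4139]
eef_rot: [-3.141, 0.0, 0.165]
force: [0.2, 0.3, -0.8]
grip_width: 0.0336
grip_force: 0.0
```

View pics/e.png

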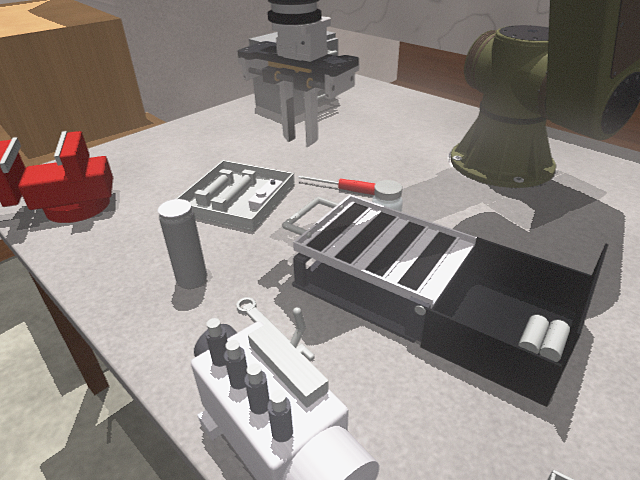

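The tray is level and empty. Both rollers are in the bin (535 and 555, ~337), both shafts are in the pan (213 and 235, ~188), and the bystanders look unmoved.

```bash
python3 -c "
from station import ctrl
print(ctrl.hand_in())"
```

```text
the job is handed in; nothing more can be done
None
```

Job handed in at about 23.5 s of the 72 s allowed: both shafts lie flat in the pan, both rollers are in the scrap bin, the tray is level again and the bystanders look unmoved in the last picture; the hand-in call returned no verdict.

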